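# Send the rung-up cartons down the open packing lane

## Robot

A 6-joint arm with a two-finger parallel gripper is mounted at the origin on the work surface. World frame = base frame: x ahead of the robot, y to its left, z up, the work surface at z = 0. Lengths are in mm, angles in degrees, forces in N, time in s.
With the tool pointing down it reaches from about 325 to 775 mm from the base axis. Payload 5.5 kg.
Tool frame: the origin (TCP) lies at the very end of the fingers, on their centre line; the grasp point (between the pads) lies 19 mm behind it; x points along the fingers, z is the direction in which the jaws open and shut, and the axes are right-handed (so a half turn about x gives the same grasp; the last joint's range is limited). The gripper opens to 88 mm and grips with 3 to 60 N. Pads are 20 mm wide; open, the fingers measure 115 mm over their backs; the gripper's body (75 mm by 178 mm) begins 61 mm behind the grasp point.
Start: joints at [-69.826, 5.22, 70.514, -0, 104.267, -3.249], TCP at [238.506, -550.574, 222.631] pointing down, gripper open.
Joint ranges: [-164.24, 164.24], [-49.07, 125.15], [9.68, 141.18], [-86.29, 266.29], [3.28, 154.24], [-151.56, 151.56]. Speed limits (degrees/s): [147.25, 147.25, 172.46, 180, 180, 180].

## Interface

Orientations are given as [roll, pitch, yaw] about the fixed x, y, z axes, in that order (R = Rz(yaw) Ry(pitch) Rx(roll)).
In Python, from workcell import robot, snapshot, look_for, cut_out, spot_point gives the robot as it stands.
- The arm moves only by the shell command python3 -m crank 'ROWS' [FORCE]. ROWS is JSON, one flat list of numbers, 5 for each row, row after row: the opening, from 0 (shut) to 1 (fully open), then the shift along the tool's x, y, z in cm, then the turn about the tool's x in rad. In form: [claw, x, y, z, turn, claw, x, y, z, turn, ...]. A call has 1 to 12 rows; each row is the pose to reach, as a shift and turn from the pose measured when the call began, along the tool's axes at that moment; what a row does not reach only later rows make up. A row lasts 1/8 s, in which the tool goes at most 62.5 mm and 10.7 degrees, less where a joint would pass 70% of its speed; a pose out of reach is approached as far as the arm can. A call with a gripper value outside its range is refused whole. The fingers move at their own pace and stop on an object; FORCE is the grip in N (left out, the last holds). Time passes only in rows, so rows that repeat a pose let the fingers close. It gives the time, the measured TCP pose, the force and the opening at its end, in the units of the state.
- robot.read_state(): the state, without advancing time (a new reading comes with each control period).
- snapshot(name): name is "scene" or "top" or "wrist"; returns a dict with "frame" (400x640x3 uint8, red, green, blue), "z_map" (400x640 float32, mm along the optical axis (not along the pixel's ray), 0 where there is no reading), "mtx" (3x3 intrinsics, pixels), "rvec" (rotation vector, rad) and "tvec" (3), from world to camera coordinates, as OpenCV has them; the wrist camera has in their place "hand_eye" (4x4, takes a point from camera to tool coordinates, whose origin is the TCP and whose axes are the tool frame's). Camera axes: x right, y down, z forward; pixel columns grow to the right and rows downward; lengths in mm; the calibration is good to about 2 mm. The wrist camera is an equidistant fisheye: a pixel r from the principal point sees the ray r / f radians off the axis. A picture is of the moment at which its call begins: read the wrist's pose just before it.
- robot.close_job(): hands the job in, once; it reports no verdict.
Trained networks look in the newest picture that a camera, given by its name, has taken for a name from the list of things; names that differ only in an ending like _2 or _b are one class to them, and where a whole thing is asked for, a point or a joint stands for the part that bears it (a point fixed in the world has none). Each returns a list of dicts, best first, with "conf" (0 to 1); they miss things now and then, are a little off and sometimes report something else, mostly with a low value. They report only what shows in the picture. A call takes as long as a camera call. They do not tell look-alikes from the thing itself.
- look_for(thing, camera): "position" ([column, row] in pixels, amid what is visible of it).
- cut_out(thing, camera): "mask" (400x640 bool, what is visible of it) and "position" ([column, row] in pixels, amid what is visible of it).
- spot_point(thing, camera): "position" ([column, row] in pixels: a listed point, or the origin of a listed thing).
The state is a dict: "t": time; "joint_pos": joint angles; "joint_vel": joint speeds; "joint_torque": joint torques, N m; "tcp_pos": TCP position; "tcp_rot": TCP orientation; "contact_force": force on the tool from outside, world axes, zero at the start; "ft_torque": the same for the moment, N m; "finger_gap": opening from 0.0 (shut) to 1.0 (fully open).
Only numpy, scipy, OpenCV 4.12 (cv2) and the standard library are available. Lean on these libraries where they do the work, as an engineer would, in place of code of your own. Each camera call takes 0.05 s, during which the arm holds its last target. There are 200 camera calls.

## Task

The last shopper's tin and tea box are still standing in one lane of the packing bay. Push the orange diverter arm all the way over to that side so that their lane is closed off, and sweep the red, the yellow and the blue carton off the checkout deck with the fingers so that all three slide down into the other, empty lane. Only push, do not pick anything up, and leave the honey jar, the ketchup and the other shoppers' goods standing where they are.

Things in the scene. Friction and masses are not known exactly. Their poses are not given: they have to be found in the camera images.
- checkout: fixed checkout, may be turned up to 10 degrees. Origin on the table (height 0) under the middle of the deck's far edge; x points away from the robot, y to its left, z up. White flat deck with scanner plate: top at z = 100 mm, x from -210 mm to 0, y from -300 to 300 mm (then the belt, at the same height). Goods go over the far edge (x = 0) down into the packing bay
- diverter (a joint): angle (rad) of the orange diverter arm, a blade pivoted at the middle of the bay's foot about an axis square to the slope. 0: straight up the middle, tip towards the deck; positive: tip swung to the robot's right (checkout -y), negative: to its left. Stops at -0.735 and 0.735, where the tip nearly meets the side rail. Stays where it is left; about 1 N near the tip moves it
- blade_tip (a point): top of the round black tip (16 mm diameter) of the diverter arm, on the blade's centre line, 242 mm from the pivot axis; the point's x axis runs along the blade from tip to pivot, z is square to the slope. The blade is 12 mm thick, from 5 to 55 mm above the slope. The pivot axis meets the slope at x = 268, y = 0, z = 13 mm of the checkout (282 mm down the slope from the deck's edge)
- carton_red: red grocery carton with a pale printed panel, 44 mm (its own x) by 54 mm (its own y) by 30 mm tall, about 90 g, loose on the deck with its short x side roughly along the checkout's x; origin at the centre of its underside, z up
- carton_yellow: yellow grocery carton with a pale printed panel, 46 mm (its own x) by 50 mm (its own y) by 38 mm tall, about 120 g, loose on the deck with its short x side roughly along the checkout's x; origin at the centre of its underside, z up
- carton_blue: blue grocery carton with a pale printed panel, 48 mm (its own x) by 52 mm (its own y) by 34 mm tall, about 150 g, loose on the deck with its short x side roughly along the checkout's x; origin at the centre of its underside, z up
- honey_jar: amber honey jar with a brass lid, 54 mm diameter, 78 mm tall, standing on the deck in one row with the cartons (places in the row vary, centres about 85 mm apart across the deck); stays where it is. Origin at the centre of its underside
- ketchup: red ketchup bottle with a white cap, 52 mm diameter, 155 mm tall, standing at the right end of the deck; stays. Origin at the centre of its underside
- paste_tin: the last shopper's small tin with a red label, 50 mm diameter, 60 mm tall, standing square on the slope at the foot of one lane: it tells which lane is occupied (checkout y above 0: left, below 0: right); stays. Origin at the centre of its underside
- tea_box: the last shopper's green tea box, 50 x 40 x 68 mm, beside the tin in the same lane, clear of the diverter even when it is at that side's stop; stays. Origin at the centre of its underside
- mustard: yellow mustard bottle of the next shopper on the belt at the left, 60 mm diameter, 154 mm tall; stays. Origin at the centre of its underside
- cereal_box: white cereal box of the next shopper on the belt, 150 x 60 x 200 mm; stays. Origin at the centre of its underside
- divider_bar: green bar lying across the belt between the shoppers' goods, 190 x 30 x 30 mm, long side along its x; stays. Origin at the centre of its underside
- bay_mid (a point): middle of the bay's floor, at x = 143 mm of the checkout. The bay is one plane from the deck's far edge (checkout x = 0, z = 100 mm) sloping down 18 degrees to an end wall at x = 290 mm, between side rails at y = -180 and 180 mm (inner faces; their green tubes rise 56 mm off the slope). Its upper 210 mm is slippery steel: cartons slide down by themselves; lower down each lane has a dark grip mat
Mind the look-alikes: they are no part of the job. Of the things like the carton_red, leave any that is purple; of the rest the larger one is meant.

How it is judged:
By the outcome, as a careful person would: the job done as asked, in the order asked, and still so for the second after the job is handed in, with the robot touching nothing.
It also fails if it takes over 56 s, if anything falls off the work surface, if the arm or the gripper's body presses on something with over 40 N, if the wrist force passes 120 N, or if a joint passes its speed limit or range.

## Working session

There is one attempt and no reset: what is moved stays moved. The work goes in short steps, Python scripts to look and compute and a shell command to move; the robot and the scene stay as the last step left them, time stands still between calls to the robot, and variables do not carry over. Pictures are saved under pics/ and viewed, about 8 in all and at most 12, crops included, and the job is handed in when it is done.

```bash
mkdir -p pics; ls; cat > h.py <<'E'
import numpy as np, cv2
from workcell import robot, snapshot, look_for, cut_out, spot_point
def cloud(s):
    K=s["mtx"];R,_=cv2.Rodrigues(np.array(s["rvec"]));t=np.array(s["tvec"]).reshape(3)
    v,u=np.mgrid[0:400,0:640];z=s["z_map"]
    P=np.stack([(u-K[0][2])/K[0][0]*z,(v-K[1][2])/K[1][1]*z,z],-1)
    W=(P-t)@R; W[z==0]=np.nan; return W
E
python3 - <<'E'
from h import *
T=snapshot("top");S=snapshot("scene")
cv2.imwrite("pics/top.png",T["frame"][...,::-1]);cv2.imwrite("pics/scene.png",S["frame"][...,::-1])
np.savez("top.npz",W=cloud(T));np.savez("scene.npz",W=cloud(S))
for cam,W in(("top",cloud(T)),("scene",cloud(S))):
  for n in "diverter carton_red carton_yellow carton_blue honey_jar ketchup paste_tin tea_box mustard".split():
    for d in cut_out(n,cam)[:3]:
      p=W[d["mask"]]; p=p[~np.isnan(p[:,0])]
      print(cam,n,round(d["conf"],2),np.round(d["position"]),p.shape[0],np.round(np.percentile(p,[5,50,95],axis=0)).tolist() if len(p) else 0)
  for d in spot_point("blade_tip",cam)[:2]:
      print(cam,"tip",d, W[int(d["position"][1]),int(d["position"][0])])
print(robot.read_state())
E
```

```text
pics
top diverter 0.61 [334. 166.] 403 [[553.0, 94.0, 40.0], [673.0, 122.0, 90.0], [796.0, 150.0, 134.0]]
top carton_red 0.67 [363. 232.] 259 [[433.0, 8.0, 100.0], [453.0, 31.0, 128.0], [476.0, 57.0, 135.0]]
top carton_red 0.51 [262. 185.] 201 [[605.0, 346.0, 14.0], [625.0, 372.0, 28.0], [646.0, 396.0, 35.0]]
top carton_yellow 0.46 [312. 231.] 221 [[432.0, 177.0, 130.0], [453.0, 198.0, 137.0], [475.0, 220.0, 143.0]]
top carton_blue 0.79 [391. 231.] 273 [[432.0, -86.0, 103.0], [454.0, -60.0, 133.0], [477.0, -37.0, 139.0]]
top honey_jar 0.78 [338. 229.] 227 [[441.0, 86.0, 136.0], [461.0, 108.0, 176.0], [483.0, 130.0, 182.0]]
top ketchup 0.55 [438. 247.] 329 [[391.0, -213.0, 106.0], [411.0, -192.0, 201.0], [434.0, -178.0, 256.0]]
top paste_tin 0.58 [316. 143.] 249 [[729.0, 163.0, 36.0], [749.0, 184.0, 72.0], [780.0, 205.0, 82.0]]
top paste_tin 0.16 [336. 228.] 230 [[443.0, 86.0, 111.0], [464.0, 111.0, 176.0], [485.0, 132.0, 182.0]]
top mustard 0.83 [224. 253.] 363 [[351.0, 445.0, 143.0], [375.0, 463.0, 209.0], [400.0, 489.0, 251.0]]
top tip {'position': [326.5, 197.8], 'conf': 0.73} [56
[... 1879 characters left out ...]
237 188.48400673  73.14466211]
{'t': 1.1, 'joint_pos': array([-6.98247963e+01,  5.21877046e+00,  7.05135852e+01,  1.07602432e-05,
        1.04266355e+02, -3.25067950e+00]), 'joint_vel': array([-0.00059408,  0.09211883,  0.01093028, -0.1061768 ,  0.01409846,
        0.0089401 ]), 'joint_torque': array([-1.16345673e-03, -4.46221697e+01, -4.06511343e+01,  6.97010290e-02,
        1.97535753e-02, -2.88209299e-05]), 'tcp_pos': array([ 238.52262989, -550.57055178,  222.64362577]), 'tcp_rot': array([ -2.78717807,  89.99871089, -69.3612922 ]), 'contact_force': array([ 0.79316353, -0.20112339, -0.07909874]), 'ft_torque': array([-0.02324595,  0.05234716,  0.01841299]), 'finger_gap': 1.0031280180171176}
```

View pics/top.png

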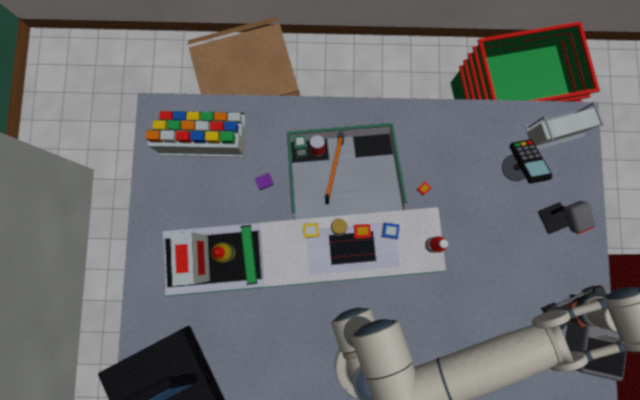

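View pics/scene.png

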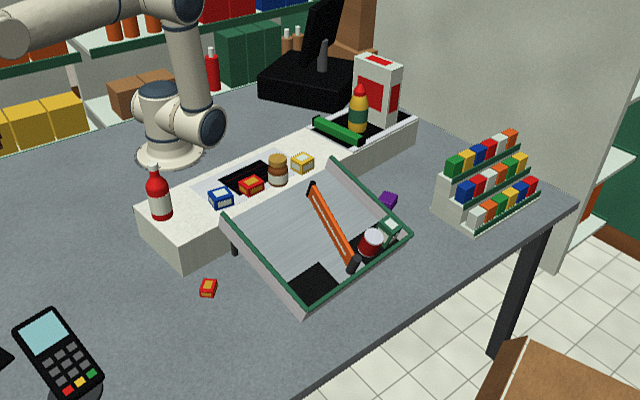

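```bash
python3 - <<'E'
from h import *
W=np.load("top.npz")["W"]
x,y,z=W[...,0],W[...,1],W[...,2]
# deck far edge: along constant y slices, find last x with z>97 ; slope fit
m=(x>540)&(x<760)&(y>-60)&(y<70)&(z>0)&(z<98)
A=np.c_[x[m],y[m],np.ones(m.sum())];b=z[m]
for i in range(5):
    c=np.linalg.lstsq(A,b,rcond=None)[0];r=abs(A@c-b);k=r<4;A,b=A[k],b[k]
print("slope",c,len(b),"angle",np.degrees(np.arctan(np.hypot(c[0],c[1]))),"yaw",np.degrees(np.arctan2(-c[1],-c[0])))
print("edge x at y=0:",(100-c[2])/c[0])
# rails: points well above slope plane
h=z-(c[0]*x+c[1]*y+c[2])
for lo in range(540,800,40):
    k=(x>lo)&(x<lo+20)&(h>40)&(h<75)&(abs(y)<300)
    print(lo,sorted(set(np.round(y[k]/6).astype(int)*6)))
E
```

```text
slope [-3.26022461e-01 -3.41142422e-02  2.67538704e+02] 1600 angle 18.149268991636482 yaw 5.973560577692448
edge x at y=0: 513.886998334693
540 [np.int64(-114), np.int64(-108), np.int64(-102), np.int64(138), np.int64(144), np.int64(150), np.int64(156), np.int64(252), np.int64(258), np.int64(264)]
580 [np.int64(-108), np.int64(-102), np.int64(-96), np.int64(132), np.int64(138), np.int64(144), np.int64(150), np.int64(258), np.int64(264), np.int64(270)]
620 [np.int64(-102), np.int64(-96), np.int64(-90), np.int64(126), np.int64(132), np.int64(138), np.int64(144), np.int64(264), np.int64(270)]
660 [np.int64(-102), np.int64(-96), np.int64(-90), np.int64(-84), np.int64(120), np.int64(126), np.int64(132), np.int64(264), np.int64(270), np.int64(276)]
700 [np.int64(-96), np.int64(-90), np.int64(-84), np.int64(108), np.int64(114), np.int64(120), np.int64(126), np.int64(270), np.int64(276), np.int64(282)]
740 [np.int64(-90), np.int64(-84), np.int64(-78), np.int64(102), np.int64(108), np.int64(114), np.int64(162), np.int64(168), np.int64(174), np.int64(180), np.int64(186), np.int64(192), np.int64(198), np.int64(204), np.int64(210), np.int64(222), np.int64(228), np.int64(234), np.int64(240), np.int64(246), np.int64(252), np.int64(258), np.int64(276), np.int64(282), np.int64(288)]
780 [np.int64(-90), np.int64(-84), np.int64(-78), np.int64(90), np.int64(96), np.int64(102), np.int64(108), np.int64(114), np.int64(168), np.int64(174), np.int64(180), np.int64(186), np.int64(192), np.int64(198), np.int64(204), np.int64(210), np.int64(216), np.int64(222), np.int64(228), np.int64(234), np.int64(240), np.int64(246), np.int64(252), np.int64(258), np.int64(264), np.int64(270), np.int64(276), np.int64(282), np.int64(288)]
```

The top view shows the tin and tea box (~[310,145] px) in the left lane. The row from the left is yellow, honey, red, blue. The real red carton is on the deck, while the purple and small orange ones stand on the table. The diverter therefore goes left (negative), and the right lane is the target. Checkout yaw is about 6° and its origin about (506, 70).

```bash
cat >> h.py <<'E'
from scipy.spatial.transform import Rotation as Ro
O=np.array([506.5,70.5]);yaw=np.radians(6.)
C=np.array([[np.cos(yaw),-np.sin(yaw)],[np.sin(yaw),np.cos(yaw)]])
def loc(p): return np.r_[C.T@(np.array(p[:2])-O),p[2]]
def st():
    s=robot.read_state();R=Ro.from_euler("xyz",s["tcp_rot"],degrees=True).as_matrix();return s,R
def need(*tg):
    s,R=st();print("t",s["t"],"local",np.round(loc(s["tcp_pos"]),1),"F",np.round(s["contact_force"],1),"gap",round(s["finger_gap"],2))
    ang=np.arctan2(R[1,2],R[0,2]);print("turn",round(float(ang-(yaw-np.pi/2)),3))
    for g in tg:
        w=np.r_[O+C@np.array(g[:2]),g[2]]-s["tcp_pos"];print(g,"cm",np.round(R.T@w/10,2))
E
python3 -c "
from h import *
need((80,15,330),(80,15,180))"
python3 -m crank '[0,-11,0,0,0, 0,-11,0,0,0, 0,-11,57.3,-45.3,0.304, 0,-11,57.3,-45.3,0.304, 0,-11,57.3,-45.3,0.304, 0,-11,57.3,-45.3,0.304, 0,-11,57.3,-45.3,0.304, 0,-11,57.3,-45.3,0.304, 0,-11,57.3,-45.3,0.304, 0,-11,57.3,-45.3,0.304, 0,-11,57.3,-45.3,0.304, 0,-11,57.3,-45.3,0.304]' 20
python3 -c "
from h import *
need((80,15,330),(80,15,180))"
```

```text
t 1.1 local [-331.4 -589.7  222.6] F [ 0.8 -0.2 -0.1] gap 1.0
turn 0.304
(80, 15, 330) cm [-10.74  57.36 -45.37]
(80, 15, 180) cm [  4.26  57.36 -45.37]
t: 2.6
tcp_pos: [534.9, 2.0, 332.9]
tcp_rot: [69.0, 89.9, -15.0]
contact_force: [-0.1, -0.7, 1.4]
finger_gap: 0.003
t 2.6 local [ 21.1 -71.1 332.9] F [-0.1 -0.7  1.4] gap 0.0
turn 0.0
(80, 15, 330) cm [ 0.29  5.89 -8.61]
(80, 15, 180) cm [15.29  5.87 -8.61]
```

```bash

python3 -m crank '[0,0,5.9,-8.6,0, 0,0,5.9,-8.6,0, 0,6,5.9,-8.6,0, 0,12,5.9,-8.6,0, 0,18,5.9,-8.6,0, 0,24,5.9,-8.6,0, 0,24,5.9,-8.6,0]'
python3 - <<'E'
from h import *
need((80,15,92),(110,100,92),(112,117,92))
s=snapshot("scene");cv2.imwrite("pics/s2.png",cv2.resize(s["frame"][100:320,140:460,::-1],None,fx=2.4,fy=2.4))
E
```

```text
t: 3.48
tcp_pos: [581.0, 93.3, 86.6]
tcp_rot: [-88.6, 89.4, -172.6]
contact_force: [0.4, -0.9, 0.9]
finger_gap: 0.005
t 3.475 local [76.5 14.9 86.6] F [ 0.4 -0.9  0.9] gap 0.0
turn 0.0
(80, 15, 92) cm [-0.54  0.34 -0.01]
(110, 100, 92) cm [-0.58  3.35 -8.51]
(112, 117, 92) cm [ -0.58   3.55 -10.21]
```

View pics/s2.png

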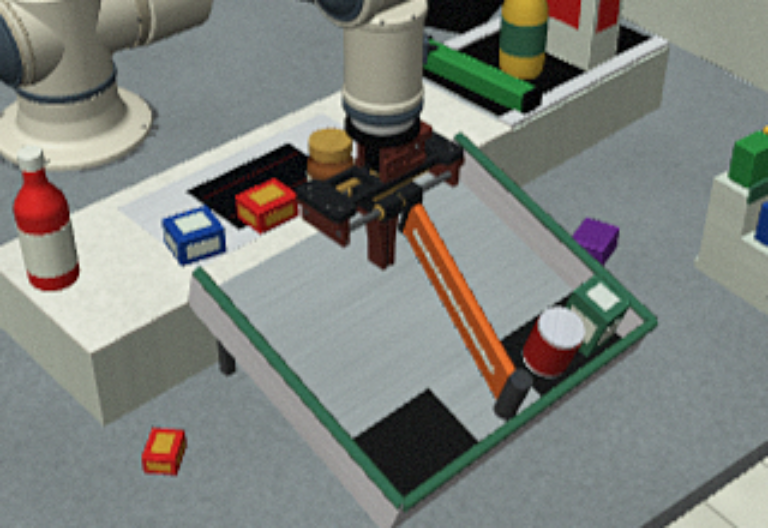

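```bash

python3 -m crank '[0,-0.5,0.5,-1.5,0, 0,-0.5,0.8,-3,0, 0,-0.5,1.2,-4.5,0, 0,-0.5,1.7,-5.7,0, 0,-0.5,2.3,-7,0, 0,-0.5,2.8,-8,0, 0,-0.5,3.3,-9,0, 0,-0.5,3.5,-9.8,0, 0,-0.5,3.6,-10.2,0, 0,-0.5,3.6,-10.2,0]'
python3 - <<'E'
from h import *
need((112,117,92),(116,122,92))
s=snapshot("scene");cv2.imwrite("pics/s3.png",cv2.resize(s["frame"][100:320,140:460,::-1],None,fx=2.4,fy=2.4))
W=cloud(s)
for d in spot_point("blade_tip","scene")[:2]: print(d, loc(W[int(d["position"][1]),int(d["position"][0])]))
E
```

```text
t: 4.78
tcp_pos: [608.7, 199.1, 96.4]
tcp_rot: [-89.2, 89.8, -173.2]
contact_force: [-0.0, -0.1, 0.5]
finger_gap: 0.001
t 4.775 local [115.  117.2  96.4] F [-0.  -0.1  0.5] gap 0.0
turn 0.001
(112, 117, 92) cm [ 0.44 -0.3   0.02]
(116, 122, 92) cm [ 0.44  0.1  -0.48]
{'position': [343.3, 181.9], 'conf': 0.69} [127.41940475 121.51573477 150.38366521]
```

View pics/s3.png

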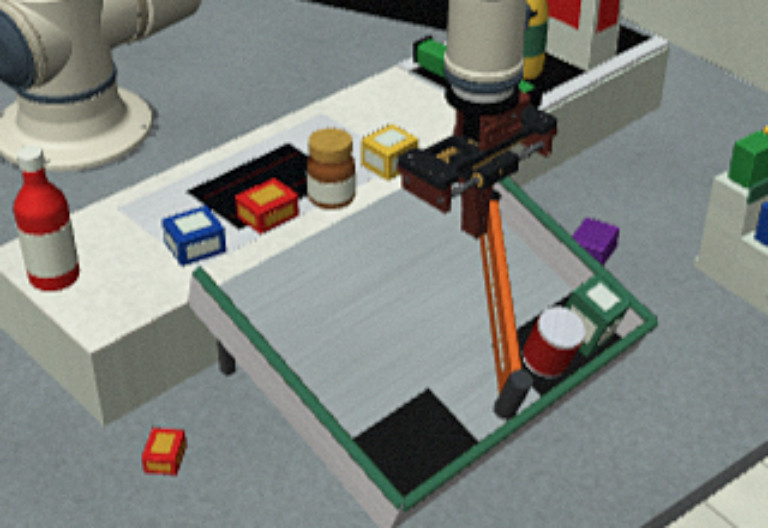

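```bash

python3 -m crank '[0,0.3,0.2,-0.3,0, 0,0.3,0.4,-0.6,0, 0,0.3,0.6,-0.9,0, 0,0.3,0.6,-0.9,0]'
python3 -c "
from h import *
need()"
python3 -m crank '[0,0,0.2,-0.2,0, 0,0,0.4,-0.4,0, 0,0,0.4,-0.4,0]'
python3 - <<'E'
from h import *
need()
s=snapshot("top");cv2.imwrite("pics/s4.png",cv2.resize(s["frame"][100:270,220:460,::-1],None,fx=3,fy=3))
E
```

```text
t: 5.38
tcp_pos: [613.8, 208.6, 93.3]
tcp_rot: [-90.8, 89.8, -174.8]
contact_force: [-0.5, -0.5, 1.0]
finger_gap: 0.005
t 5.375 local [121.2 126.1  93.3] F [-0.5 -0.5  1. ] gap 0.01
turn 0.0
t: 5.75
tcp_pos: [615.8, 210.9, 93.2]
tcp_rot: [-66.5, 89.5, -150.5]
contact_force: [-8.3, -7.9, 3.5]
finger_gap: 0.006
t 5.75 local [123.4 128.2  93.2] F [-8.3 -7.9  3.5] gap 0.01
turn -0.001
```

View pics/s4.png

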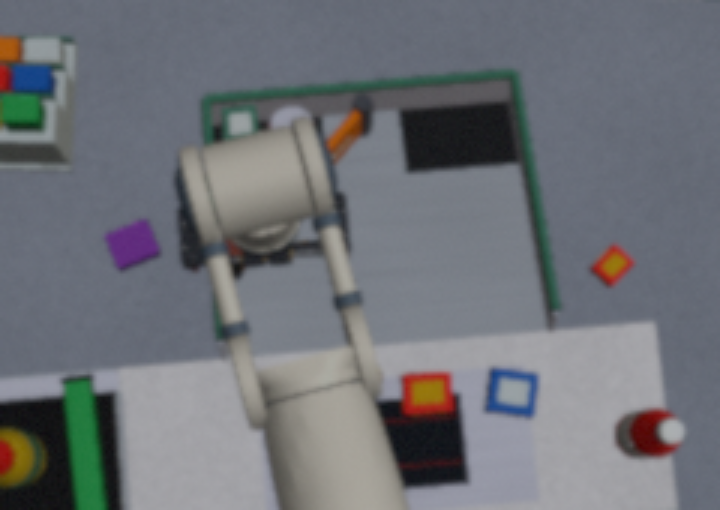

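```bash

python3 -m crank '[0,0,-1,1,0, 0,0,-3,3,0, 0,-6,-4,4,0, 0,-12,-4,4,0, 0,-15,-4,8,0, 0,-15,-4,14,0, 0.26,-15,-4,20,0, 0.26,-15,-4,23,0, 0.26,-15,-4,23,0]'
python3 - <<'E'
from h import *
need()
for cam in("top","scene"):
  s=snapshot(cam);W=cloud(s)
  cv2.imwrite(f"pics/n_{cam}.png",s["frame"][...,::-1])
  for n in "carton_red carton_yellow carton_blue honey_jar ketchup paste_tin diverter".split():
    for d in cut_out(n,cam)[:2]:
      p=W[d["mask"]];p=p[~np.isnan(p[:,0])]
      if len(p)<20: continue
      q=np.array([loc(a) for a in p]);zt=np.percentile(q[:,2],90);k=q[q[:,2]>zt-8]
      print(cam,n,round(d["conf"],2),"top",round(zt),"lo",np.round(np.percentile(k,3,axis=0)[:2]),"hi",np.round(np.percentile(k,97,axis=0)[:2]))
  for d in spot_point("blade_tip",cam)[:1]: 
    q=loc(W[int(d["position"][1]),int(d["position"][0])]);print(d,q)
E
```

```text
t: 6.92
tcp_pos: [601.0, -23.6, 244.3]
tcp_rot: [-65.1, 89.5, -149.3]
contact_force: [-0.5, -0.1, 1.2]
finger_gap: 0.256
t 6.925 local [  84.2 -103.4  244.3] F [-0.5 -0.1  1.2] gap 0.26
turn -0.004
top carton_red 0.68 top 141 lo [-62. 110.] hi [-19. 155.]
top carton_red 0.61 top 134 lo [-76. -48.] hi [-36. -10.]
top carton_yellow 0.64 top 141 lo [-59. 112.] hi [-19. 155.]
top carton_yellow 0.17 top 89 lo [243. 126.] hi [283. 163.]
top carton_blue 0.63 top 302 lo [-170.  477.] hi [-29. 534.]
top honey_jar 0.61 top 180 lo [-57.  20.] hi [-17.  61.]
top honey_jar 0.44 top 247 lo [-103.  399.] hi [-76. 428.]
top ketchup 0.7 top 253 lo [-132. -272.] hi [-112. -251.]
top paste_tin 0.57 top 81 lo [243.  66.] hi [281. 107.]
top diverter 0.65 top 109 lo [107. 111.] hi [172. 169.]
{'position': [296.6, 184.1], 'conf': 0.73} [118.22923317 169.33690009 111.6460799 ]
scene carton_red 0.89 top 131 lo [-73. -64.] hi [-31. -20.]
scene carton_red 0.75 top 33 lo [134. 261.] hi [180. 309.]
scene carton_yellow 0.78 top 140 lo [-60. 106.] hi [-15. 154.]
scene carton_yellow 0.24 top 135 lo [ -83. -156.] hi [ -37. -103.]
scene carton_blue 0.71 top 135 lo [ -84. -156.] hi [ -37. -104.]
scene honey_jar 0.93 top 178 lo [-49.  21.] hi [-12.  60.]
scene ketchup 0.65 top 237 lo [-129. -275.] hi [-107. -255.]
scene diverter 0.69 top 108 lo [111. 102.] hi [179. 167.]
{'position': [352.0, 182.0], 'conf': 0.73} [118.65308502 167.78997254 120.6772749 ]
```

```bash

python3 -m crank '[0.26,0,-6,1.9,0, 0.26,0,-12,1.9,0, 0.26,0,-18,1.9,0, 0.26,0,-20.6,1.9,0, 0.26,3,-20.6,1.9,0, 0.26,8,-20.6,1.9,0, 0.26,13.2,-20.6,1.9,0, 0.26,13.2,-20.6,1.9,0]'
python3 - <<'E'
from h import *
need((-120,-122,112),(-85,-125,112),(0,-125,112))
E
```

```text
t: 8.82
tcp_pos: [394.4, -61.6, 110.0]
tcp_rot: [-87.5, 89.1, -171.6]
contact_force: [0.7, 0.1, -0.1]
finger_gap: 0.26
t 8.825 local [-125.3 -119.7  110. ] F [ 0.7  0.1 -0.1] gap 0.26
turn -0.001
(-120, -122, 112) cm [-0.21  0.53  0.23]
(-85, -125, 112) cm [-0.27  4.03  0.53]
(0, -125, 112) cm [-0.41 12.52  0.52]
```

```bash

python3 -m crank '[0.26,-0.2,1.5,0.4,0, 0.26,-0.2,3,0.6,0, 0.26,-0.3,4.5,0.6,0, 0.26,-0.3,6,0.6,0, 0.26,-0.3,7.5,0.6,0, 0.26,-0.4,9,0.6,0, 0.26,-0.4,10.5,0.6,0, 0.26,-0.4,12,0.6,0, 0.26,-0.4,12.8,0.6,0, 0.26,-0.4,12.8,0.6,0]'
python3 - <<'E'
from h import *
need()
s=snapshot("scene");cv2.imwrite("pics/s5.png",cv2.resize(s["frame"][100:320,140:460,::-1],None,fx=2.4,fy=2.4))
W=cloud(s)
for d in cut_out("carton_blue","scene")[:1]:
  q=np.array([loc(a) for a in W[d["mask"]]]);print(d["conf"],np.nanpercentile(q,[5,50,95],axis=0).round())
E
```

```text
t: 10.07
tcp_pos: [523.3, -54.4, 113.4]
tcp_rot: [-85.4, 89.1, -169.5]
contact_force: [0.6, 0.5, -0.7]
finger_gap: 0.263
t 10.075 local [   3.6 -126.   113.4] F [ 0.6  0.5 -0.7] gap 0.26
turn -0.001
0.71 [[ 113. -151.   64.]
 [ 138. -131.   89.]
 [ 154. -103.  100.]]
```

View pics/s5.png

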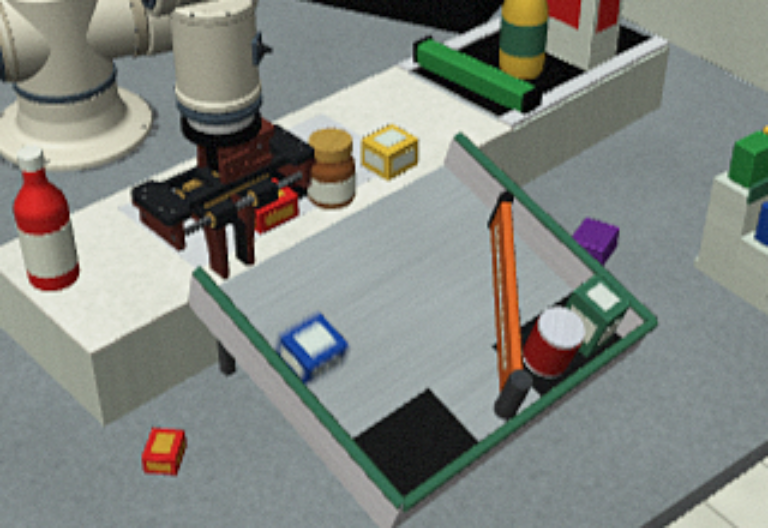

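```bash

python3 -m crank '[0.26,-6,0,0,0, 0.26,-12,-2,0,0, 0.26,-12,-6,-4,0, 0.26,-12,-11.6,-8.6,0, 0.26,-12,-11.6,-8.6,0, 0.26,-7,-11.6,-8.6,0, 0.26,-2.5,-11.6,-8.6,0, 0.26,-0.6,-11.6,-8.6,0, 0.26,-0.6,-11.6,-8.6,0]'
python3 - <<'E'
from h import *
need((-85,-40,117),(0,-40,117))
s=snapshot("scene")
W=cloud(s)
for n in("carton_red","carton_blue"):
 for d in cut_out(n,"scene")[:2]:
  q=np.array([loc(a) for a in W[d["mask"]]]);print(n,d["conf"],np.nanpercentile(q,[5,50,95],axis=0).round().tolist())
E
```

```text
t: 11.3
tcp_pos: [397.9, 18.9, 119.7]
tcp_rot: [-87.4, 89.0, -171.5]
contact_force: [-0.6, -0.0, 0.9]
finger_gap: 0.262
t 11.3 local [-113.4  -40.   119.7] F [-0.6 -0.   0.9] gap 0.26
turn -0.001
(-85, -40, 117) cm [ 0.22  2.84 -0.  ]
(0, -40, 117) cm [ 7.000e-02  1.134e+01 -1.000e-02]
carton_red 0.96 [[-75.0, -64.0, 102.0], [-43.0, -41.0, 127.0], [-31.0, -11.0, 132.0]]
carton_red 0.73 [[67.0, -301.0, 3.0], [88.0, -283.0, 21.0], [104.0, -261.0, 25.0]]
carton_blue 0.71 [[260.0, -151.0, 27.0], [278.0, -133.0, 45.0], [297.0, -105.0, 52.0]]
carton_blue 0.34 [[-73.0, -64.0, 103.0], [-43.0, -43.0, 127.0], [-31.0, -13.0, 132.0]]
```

```bash

python3 -m crank '[0.26,0.2,1.5,0,0, 0.26,0.2,3,0,0, 0.26,0.2,4.5,0.1,0, 0.26,0.2,6,0.3,0, 0.26,0.1,7.5,0.5,0, 0.26,0.1,9,0.8,0, 0.26,0.1,10.5,1.1,0, 0.26,0,11.8,1.3,0, 0.26,0,11.8,1.3,0, 0.26,0,11.8,1.3,0]'
python3 - <<'E'
from h import *
need((-100,132,240),(-100,132,115))
E
python3 -m crank '[0.26,-6,0,0,0, 0.26,-12,0,0,0, 0.26,-13,-5,-6,0, 0.26,-13,-10,-12,0, 0.26,-13,-10.5,-17.6,0, 0.26,-13,-10.5,-17.6,0]'
python3 - <<'E'
from h import *
need((-100,132,115))
s=snapshot("scene");cv2.imwrite("pics/s6.png",cv2.resize(s["frame"][100:320,140:460,::-1],None,fx=2.4,fy=2.4))
W=cloud(s)
for n in("carton_red","carton_blue","carton_yellow","honey_jar"):
 for d in cut_out(n,"scene")[:2]:
  q=np.array([loc(a) for a in W[d["mask"]]]);print(n,d["conf"],np.nanpercentile(q,[5,50,95],axis=0).round().tolist())
E
```

```text
t: 12.7
tcp_pos: [518.0, 18.3, 121.3]
tcp_rot: [-83.7, 89.3, -167.8]
contact_force: [0.4, -0.0, 0.2]
finger_gap: 0.26
t 12.7 local [  6.  -53.1 121.3] F [ 0.4 -0.   0.2] gap 0.26
turn -0.001
(-100, 132, 240) cm [-11.76 -10.77 -18.48]
(-100, 132, 115) cm [  0.74 -10.61 -18.5 ]
t: 13.45
tcp_pos: [395.0, 185.0, 253.2]
tcp_rot: [-88.3, 89.4, -172.2]
contact_force: [-0.5, 0.1, 0.3]
finger_gap: 0.26
t 13.45 local [-98.9 125.5 253.2] F [-0.5  0.1  0.3] gap 0.26
turn 0.002
(-100, 132, 115) cm [13.82  0.05 -0.65]
carton_red 0.84 [[70.0, -300.0, 6.0], [89.0, -284.0, 21.0], [104.0, -264.0, 24.0]]
carton_red 0.79 [[260.0, -66.0, 18.0], [278.0, -48.0, 40.0], [295.0, -14.0, 47.0]]
carton_blue 0.79 [[261.0, -151.0, 28.0], [278.0, -133.0, 45.0], [295.0, -104.0, 52.0]]
carton_yellow 0.8 [[-57.0, 106.0, 106.0], [-26.0, 120.0, 130.0], [-14.0, 151.0, 140.0]]
honey_jar 0.6 [[-49.0, 14.0, 106.0], [-21.0, 29.0, 150.0], [-9.0, 57.0, 179.0]]
honey_jar 0.18 [[113.0, -7.0, 37.0], [211.0, 67.0, 75.0], [293.0, 157.0, 115.0]]
```

View pics/s6.png

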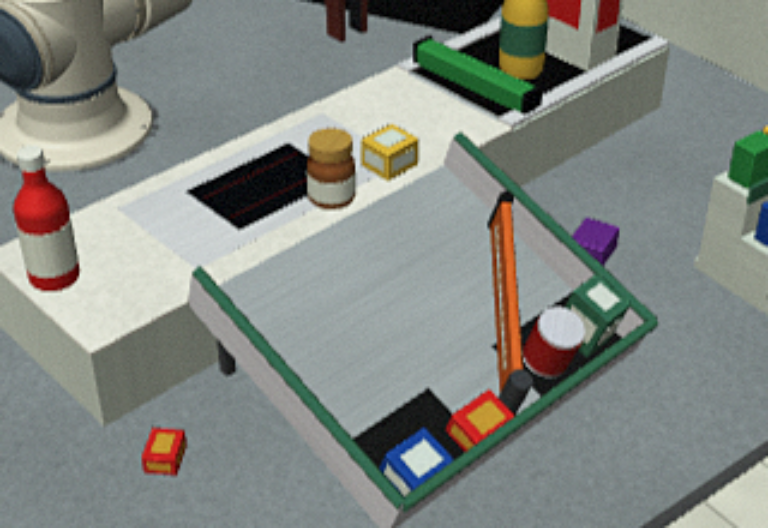

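```bash

python3 -m crank '[0.26,5,0,-0.5,0, 0.26,10,0,-0.5,0, 0.26,13,0,-0.5,0, 0.26,13.4,0,-0.5,0, 0.26,13.4,0,-0.5,0]'
python3 - <<'E'
from h import *
need((5,130,118))
E
python3 -m crank '[0.26,0,1.5,0,0, 0.26,0,3,0,0, 0.26,0,4.5,0,0, 0.26,0,6,0,0, 0.26,0,7.5,0,0, 0.26,0,9,0,0, 0.26,0,10.3,0,0, 0.26,0,10.6,0,0, 0.26,0,10.6,0,0]'
python3 - <<'E'
from h import *
need()
E
python3 -m crank '[0.26,-6,0,0,0, 0.26,-12,0,0,0,0,-12,0,0,0]'
python3 - <<'E'
from h import *
need()
s=snapshot("scene");cv2.imwrite("pics/s7.png",cv2.resize(s["frame"][100:320,140:460,::-1],None,fx=2.4,fy=2.4))
W=cloud(s)
for n in("carton_red","carton_blue","carton_yellow","honey_jar"):
 for d in cut_out(n,"scene")[:2]:
  q=np.array([loc(a) for a in W[d["mask"]]]);print(n,d["conf"],np.nanpercentile(q,[5,50,95],axis=0).round().tolist())
E
```

```text
t: 14.32
tcp_pos: [395.6, 186.2, 119.5]
tcp_rot: [-81.5, 89.3, -165.7]
contact_force: [0.7, -0.2, 1.0]
finger_gap: 0.26
t 14.325 local [-98.2 126.7 119.5] F [ 0.7 -0.2  1. ] gap 0.26
turn -0.003
(5, 130, 118) cm [ 0.03 10.32 -0.36]
t: 15.45
tcp_pos: [501.2, 196.9, 118.7]
tcp_rot: [-81.7, 89.3, -165.8]
contact_force: [0.2, 1.1, -0.6]
finger_gap: 0.259
t 15.45 local [  8.  126.3 118.7] F [ 0.2  1.1 -0.6] gap 0.26
turn -0.003
t: 15.82
tcp_pos: [503.9, 197.9, 245.6]
tcp_rot: [-140.8, 89.9, 135.0]
contact_force: [0.5, 0.3, -0.2]
finger_gap: 0.183
t 15.825 local [ 10.7 127.  245.6] F [ 0.5  0.3 -0.2] gap 0.18
turn -0.003
carton_red 0.86 [[264.0, -66.0, 26.0], [279.0, -47.0, 41.0], [294.0, -18.0, 47.0]]
carton_red 0.69 [[60.0, -301.0, -1.0], [88.0, -282.0, 20.0], [104.0, -258.0, 25.0]]
carton_blue 0.57 [[262.0, -151.0, 30.0], [279.0, -132.0, 45.0], [297.0, -105.0, 52.0]]
carton_yellow 0.95 [[115.0, 69.0, 63.0], [142.0, 89.0, 91.0], [163.0, 116.0, 101.0]]
honey_jar 0.72 [[-48.0, 15.0, 108.0], [-20.0, 28.0, 150.0], [-9.0, 55.0, 179.0]]
```

View pics/s7.png

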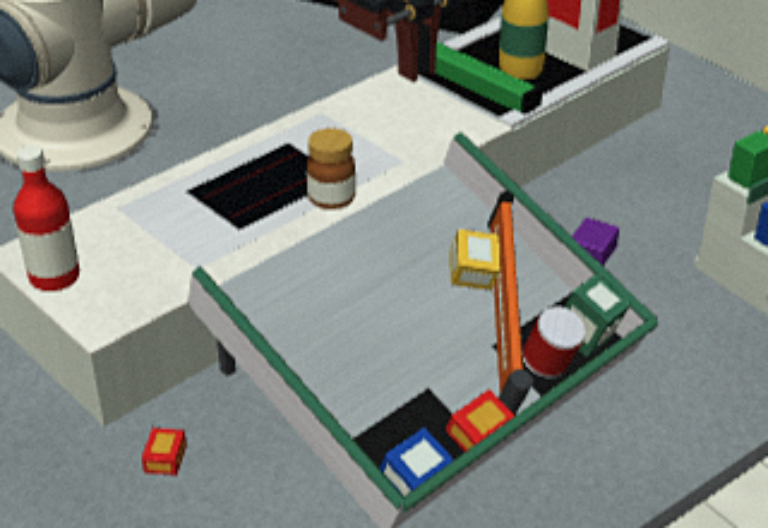

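```bash

python3 -m crank '[0,0,0,0,0,0,0,0,0,0,0,0,0,0,0,0,0,0,0,0]'
cat > y.py <<'E'
from h import *
import sys
need(*[tuple(map(float,a.split(","))) for a in sys.argv[1:]])
s=snapshot("scene");cv2.imwrite("pics/cur.png",cv2.resize(s["frame"][100:320,140:460,::-1],None,fx=2.4,fy=2.4))
W=cloud(s)
for n in("carton_red","carton_blue","carton_yellow"):
 for d in cut_out(n,"scene")[:2]:
  q=np.array([loc(a) for a in W[d["mask"]]]);print(n,d["conf"],np.nanpercentile(q,[5,50,95],axis=0).round().tolist())
E
python3 y.py
```

```text
t: 16.58
tcp_pos: [501.8, 197.1, 236.6]
tcp_rot: [-81.1, 89.2, -165.2]
contact_force: [0.2, 0.5, -0.6]
finger_gap: 0.006
t 16.575 local [  8.6 126.4 236.6] F [ 0.2  0.5 -0.6] gap 0.01
turn -0.003
carton_red 0.87 [[68.0, -301.0, 5.0], [88.0, -283.0, 21.0], [103.0, -261.0, 25.0]]
carton_red 0.77 [[135.0, 261.0, 10.0], [163.0, 281.0, 30.0], [180.0, 310.0, 34.0]]
carton_blue 0.96 [[260.0, -151.0, 30.0], [277.0, -132.0, 45.0], [297.0, -104.0, 52.0]]
carton_blue 0.7 [[114.0, 69.0, 60.0], [142.0, 89.0, 92.0], [163.0, 117.0, 103.0]]
carton_yellow 0.63 [[116.0, 69.0, 61.0], [142.0, 89.0, 91.0], [163.0, 117.0, 102.0]]
```

```bash

python3 -m crank '[0,0,4,-0.4,0, 0,0,7.8,-0.4,0, 0,0,7.8,-0.4,0, 0,5,7.8,-0.4,0, 0,10,7.8,-0.4,0, 0,14.5,7.8,-0.4,0, 0,14.5,7.8,-0.4,0]'
python3 -c "
from h import *
need((87,130,90),(145,75,71))"
```

```text
t: 17.65
tcp_pos: [573.8, 207.8, 86.5]
tcp_rot: [-80.6, 88.7, -164.8]
contact_force: [0.2, 0.4, 0.4]
finger_gap: 0.009
t 17.65 local [ 81.2 129.5  86.5] F [0.2 0.4 0.4] gap 0.01
turn -0.003
(87, 130, 90) cm [-0.36  0.57 -0.05]
(145, 75, 71) cm [1.43 6.43 5.43]
```

```bash

python3 -m crank '[0,0.2,1.1,0.9,0, 0,0.5,2.2,1.8,0, 0,0.8,3.3,2.7,0, 0,1.1,4.4,3.6,0, 0,1.4,5.5,4.6,0, 0,1.6,6.4,5.4,0, 0,1.6,6.4,5.4,0]'
python3 y.py 180,42,58
```

```text
t: 18.52
tcp_pos: [643.0, 159.6, 68.6]
tcp_rot: [-80.5, 88.6, -164.7]
contact_force: [-0.0, 0.5, 0.1]
finger_gap: 0.001
t 18.525 local [145.1  74.4  68.6] F [-0.   0.5  0.1] gap 0.0
turn -0.004
(180.0, 42.0, 58.0) cm [0.99 3.53 3.22]
carton_red 0.76 [[136.0, 261.0, 10.0], [163.0, 281.0, 30.0], [181.0, 309.0, 33.0]]
carton_red 0.66 [[263.0, -66.0, 24.0], [279.0, -45.0, 41.0], [295.0, -13.0, 47.0]]
carton_blue 0.78 [[259.0, -151.0, 28.0], [278.0, -132.0, 45.0], [297.0, -103.0, 52.0]]
carton_blue 0.25 [[-65.0, 396.0, 111.0], [-60.0, 408.0, 158.0], [-55.0, 424.0, 191.0]]
carton_yellow 0.71 [[-190.0, 319.0, 106.0], [-150.0, 330.0, 123.0], [-3.0, 358.0, 132.0]]
carton_yellow 0.65 [[167.0, 20.0, 49.0], [194.0, 40.0, 75.0], [214.0, 67.0, 85.0]]
```

View pics/cur.png

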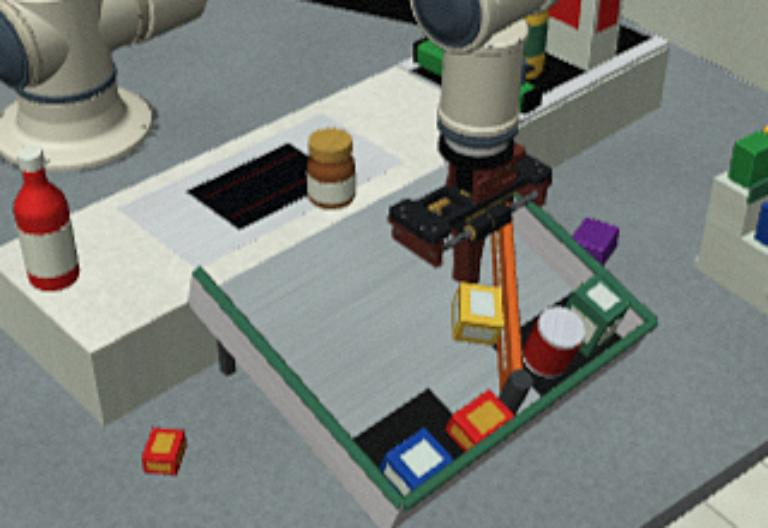

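Yellow has turned flush with the blade and slides along it as I push. I'll continue along the blade.

```bash

python3 -m crank '[0,0.3,1,1,0, 0,0.6,2,2,0, 0,0.9,3,2.9,0, 0,1.2,4,3.8,0, 0,1.3,4.4,4.2,0, 0,1.3,4.4,4.2,0]'
python3 y.py 207,16,47
```

```text
t: 19.48
tcp_pos: [690.4, 123.0, 55.3]
tcp_rot: [-81.2, 88.7, -165.4]
contact_force: [0.2, -0.8, 0.4]
finger_gap: 0.005
t 19.475 local [188.3  33.   55.3] F [ 0.2 -0.8  0.4] gap 0.0
turn -0.003
(207.0, 16.0, 47.0) cm [0.79 1.89 1.69]
carton_red 0.73 [[137.0, 261.0, 12.0], [163.0, 282.0, 29.0], [180.0, 309.0, 34.0]]
carton_red 0.58 [[262.0, -66.0, 21.0], [278.0, -47.0, 41.0], [296.0, -14.0, 48.0]]
carton_blue 0.86 [[260.0, -151.0, 27.0], [278.0, -133.0, 45.0], [295.0, -103.0, 52.0]]
carton_blue 0.35 [[-161.0, 472.0, 115.0], [-51.0, 479.0, 249.0], [-22.0, 528.0, 302.0]]
carton_yellow 0.89 [[208.0, -20.0, 33.0], [235.0, 2.0, 61.0], [257.0, 29.0, 71.0]]
```

View pics/cur.png

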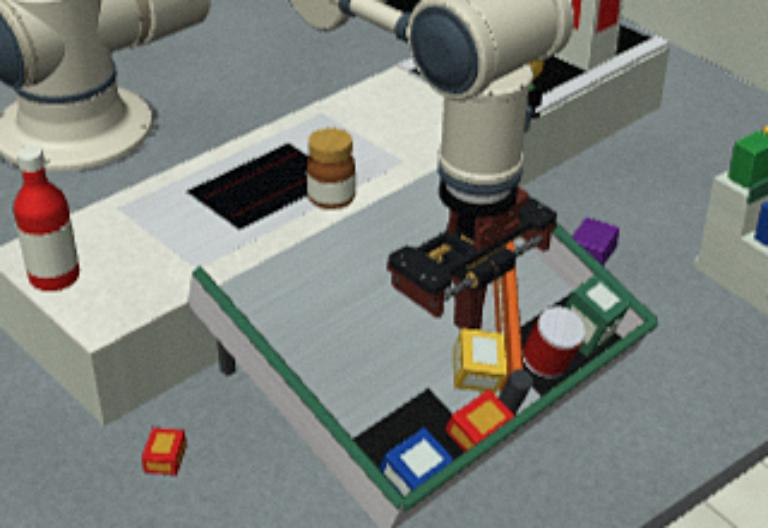

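```bash

python3 -m crank '[0,0.3,0.7,0.8,0, 0,0.5,1.2,1.7,0, 0,0.7,1.7,2.5,0, 0,0.8,2,3.3,0, 0,0.8,2.2,4,0, 0,0.8,2.2,4,0]'
python3 y.py 207,-40,47
```

```text
t: 20.42
tcp_pos: [706.1, 83.6, 51.5]
tcp_rot: [-83.3, 87.3, -167.5]
contact_force: [-48.6, -8.5, 32.6]
finger_gap: 0.006
t 20.425 local [199.9  -7.8  51.5] F [-48.6  -8.5  32.6] gap 0.01
turn -0.003
(207.0, -40.0, 47.0) cm [0.44 0.74 3.21]
carton_red 0.94 [[261.0, -65.0, 23.0], [279.0, -47.0, 40.0], [295.0, -15.0, 47.0]]
carton_red 0.69 [[68.0, -299.0, 4.0], [88.0, -283.0, 21.0], [104.0, -260.0, 25.0]]
carton_blue 0.75 [[258.0, -151.0, 23.0], [277.0, -131.0, 44.0], [297.0, -101.0, 52.0]]
carton_yellow 0.95 [[214.0, -35.0, 34.0], [240.0, -20.0, 59.0], [262.0, 9.0, 69.0]]
```

View pics/cur.png

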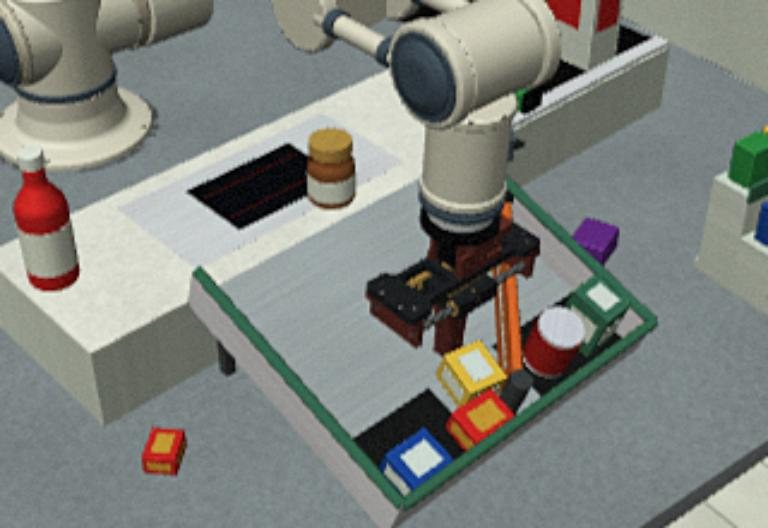

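```bash

python3 -m crank '[0,0,-1,0,0, 0,-0.5,-2,0,0, 0,-6,-2,0,0, 0,-6,-1.5,-3.7,0, 0,-6,-1,-3.8,0,0,-6,-1,-3.8,0]'
python3 -c "
from h import *
need((201,28,120),(201,28,51),(207,-20,50))"
```

```text
t: 21.38
tcp_pos: [695.1, 120.5, 110.5]
tcp_rot: [-82.4, 87.3, -166.6]
contact_force: [-0.5, -1.2, 0.2]
finger_gap: 0.003
t 21.375 local [192.8  30.  110.5] F [-0.5 -1.2  0.2] gap 0.0
turn -0.003
(201, 28, 120) cm [-0.98  0.77  0.2 ]
(201, 28, 51) cm [5.91 1.1  0.16]
(207, -20, 50) cm [6.01 1.72 4.95]
```

```bash

python3 -m crank '[0,2,0.9,0.1,0, 0,4,1,0.1,0, 0,5.7,1,0.1,0, 0,5.7,1,0.1,0, 0,5.7,1.1,1.2,0, 0,5.8,1.2,2.3,0, 0,5.8,1.3,3.4,0, 0,5.8,1.4,4.4,0, 0,5.8,1.4,5.2,0,0,5.8,1.4,5.2,0]'
python3 y.py
```

```text
t: 22.62
tcp_pos: [699.6, 78.7, 57.1]
tcp_rot: [-98.0, 85.8, 178.3]
contact_force: [-55.5, 23.9, 31.3]
finger_gap: 0.002
t 22.625 local [192.9 -12.   57.1] F [-55.5  23.9  31.3] gap 0.0
turn 0.005
carton_red 0.78 [[261.0, -71.0, 22.0], [277.0, -51.0, 41.0], [295.0, -20.0, 49.0]]
carton_red 0.66 [[136.0, 261.0, 14.0], [163.0, 281.0, 30.0], [180.0, 307.0, 33.0]]
carton_blue 0.75 [[260.0, -151.0, 27.0], [277.0, -133.0, 45.0], [296.0, -104.0, 52.0]]
carton_yellow 0.56 [[211.0, -55.0, 33.0], [234.0, -39.0, 61.0], [256.0, -8.0, 72.0]]
```

View pics/cur.png

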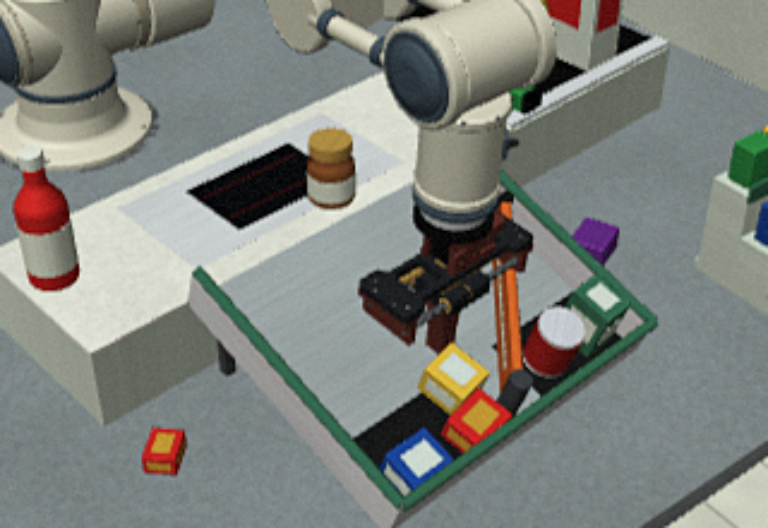

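```bash

python3 -m crank '[0,0,-1,0,0, 0,-1,-2.5,0,0, 0,-6,-3,0,0, 0,-12,-3,0,0, 0,-18,-5,0,0, 0,-20,-11,6,0, 0,-20,-17,12,0,0,-20,-23,18,0,0,-20,-23,18,0]'
python3 - <<'E'
from h import *
need()
for cam in("scene","top"):
 s=snapshot(cam);W=cloud(s);f=s["frame"]
 cv2.imwrite(f"pics/f_{cam}.png",cv2.resize(f[100:320,140:460,::-1] if cam=="scene" else f[100:270,220:460,::-1],None,fx=2.4,fy=2.4))
 for n in("carton_red","carton_blue","carton_yellow","honey_jar","ketchup","paste_tin","tea_box"):
  for d in cut_out(n,cam)[:2]:
   q=np.array([loc(a) for a in W[d["mask"]]]);print(cam,n,round(d["conf"],2),np.nanpercentile(q,[5,50,95],axis=0).round().tolist())
 for d in spot_point("blade_tip",cam)[:1]: print("tip",loc(W[int(d["position"][1]),int(d["position"][0])]))
a,b=[cv2.imread(f"pics/f_{c}.png") for c in("scene","top")]
cv2.imwrite("pics/final.png",a)
E
```

```text
t: 23.95
tcp_pos: [508.5, -122.6, 272.6]
tcp_rot: [-96.4, 86.0, 179.8]
contact_force: [1.3, -1.4, 0.3]
finger_gap: 0.006
t 23.95 local [ -18.2 -192.3  272.6] F [ 1.3 -1.4  0.3] gap 0.01
turn 0.004
scene carton_red 0.79 [[261.0, -70.0, 22.0], [276.0, -50.0, 41.0], [293.0, -19.0, 49.0]]
scene carton_red 0.67 [[68.0, -301.0, 3.0], [88.0, -283.0, 21.0], [103.0, -261.0, 25.0]]
scene carton_blue 0.96 [[257.0, -151.0, 25.0], [277.0, -131.0, 44.0], [296.0, -101.0, 52.0]]
scene carton_blue 0.4 [[253.0, 124.0, 23.0], [276.0, 133.0, 76.0], [294.0, 162.0, 89.0]]
scene carton_yellow 0.71 [[213.0, -55.0, 38.0], [234.0, -41.0, 62.0], [254.0, -13.0, 72.0]]
scene honey_jar 0.6 [[-50.0, 15.0, 104.0], [-21.0, 29.0, 149.0], [-9.0, 56.0, 179.0]]
scene ketchup 0.93 [[-126.0, -288.0, 106.0], [-104.0, -270.0, 175.0], [-94.0, -245.0, 251.0]]
scene paste_tin 0.68 [[247.0, 62.0, 24.0], [269.0, 73.0, 68.0], [288.0, 101.0, 82.0]]
scene tea_box 0.69 [[250.0, 124.0, 20.0], [276.0, 133.0, 75.0], [293.0, 165.0, 89.0]]
scene tea_box 0.67 [[-101.0, 384.0, 112.0], [-73.0, 398.0, 177.0], [-58.0, 423.0, 242.0]]
tip [113.17365231 161.73293589 123.9562045 ]
top carton_red 0.64 [[129.0, 259.0, -3.0], [151.0, 286.0, 28.0], [175.0, 313.0, 36.0]]
top carton_red 0.59 [[-197.0, -173.0, 39.0], [-42.0, 74.0, 97.0], [260.0, 475.0, 106.0]]
top carton_blue 0.57 [[249.0, -147.0, 25.0], [271.0, -123.0, 43.0], [297.0, -99.0, 52.0]]
top carton_yellow 0.71 [[198.0, -52.0, 34.0], [222.0, -28.0, 61.0], [252.0, -5.0, 72.0]]
top honey_jar 0.71 [[-60.0, 23.0, 145.0], [-39.0, 44.0, 176.0], [-19.0, 64.0, 182.0]]
top ketchup 0.67 [[-131.0, -267.0, 144.0], [-115.0, -251.0, 207.0], [-100.0, -238.0, 256.0]]
top paste_tin 0.69 [[232.0, 66.0, 35.0], [251.0, 86.0, 72.0], [282.0, 107.0, 83.0]]
top tea_box 0.8 [[230.0, 126.0, 34.0], [253.0, 144.0, 79.0], [291.0, 162.0, 91.0]]
tip [106.94207515 166.60221106 117.42110239]
```

```bash
python3 -c "
from workcell import robot
print(robot.close_job(), robot.read_state()['t'])"
```

```text
the job is handed in; nothing more can be done
the job is handed in; nothing more can be done
```

I closed off the left lane with the diverter, and all three cartons are now in the empty right lane. I handed the job in after about 24 s of the 56 s allowed, with the arm lifted clear.

- **Diverter:** I pushed it left, to the tin's side, until it met its stop with about 11 N. In the last check the blade tip was within about 7 mm of where the stop should put it.
- **Cartons:** I swept blue, then red, then yellow off the deck. Blue and red slid straight down to the foot of the right lane. Yellow stuck against the blade, so I pushed it along with the fingers until it lay just uphill of red, roughly flat.
- **Other goods:** The honey jar, ketchup, tin and tea box measured where they had been, within the accuracy of the cameras. I did not re-measure the mustard, cereal box or divider bar, and the arm did not work near them.

**Forces:** While pushing yellow, the finger jammed it against red and the end wall twice. The measured tool force reached about 59 N and then about 68 N. That is below the 120 N wrist limit. I believe only the fingers touched, so the 40 N limit for the arm and gripper body should not apply, but I did not measure body contact separately.

**Weaker checks:** The last picture could not be viewed because the picture limit was reached, so the final state rests on the measured positions. In that last check the top camera did not find the red carton, only look-alikes or false hits. The scene camera placed it in the right lane.

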